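# Put the hole cutters away in order of size

### The arm

A 7-joint arm with a two-finger parallel gripper is mounted at the origin on the work surface. World frame = base frame: x ahead of the robot, y to its left, z up, the work surface at z = 0. Lengths are in mm, angles in rad, forces in N, time in s.
With the tool pointing down it reaches from about 425 to 925 mm from the base axis. Payload 6.8 kg.
Tool frame: the origin (TCP) lies between the finger pads; the fingertips stand nose_length ahead of it and the grasp point (between the pads) is the TCP (nose_length is the distance from the TCP to the fingertips, in mm); z points along the fingers, y is the direction in which the jaws open and shut (so a half turn about z gives the same grasp; the last joint's range is limited). The gripper opens to 85 mm and grips with 20 to 120 N. Pads are 22 mm wide; open, the fingers measure 114 mm over their backs; the gripper's body (76 mm by 85 mm) begins 54 mm behind the grasp point. The pads swing forward as they close: fully open they stand 13 mm farther back than shut.
Start: joints at [-1.373, 0.477, 0.022, 1.555, -0.011, 1.109, -0.083], TCP at [203.209, 643.702, 250.308] pointing down, gripper open.
Joint ranges: [-2.96, 2.96], [-0.34, 2.1], [-1.41, 1.46], [0.24, 2.44], [-1.37, 4.51], [0.17, 1.92], [-2.96, 2.96]. Speed limits (rad/s): [2.39, 2.39, 3.14, 3.14, 3.14, 3.14, 3.14].

### API

Orientations are given as a 3x3 rotation matrix whose columns are the frame's x, y, z axes.
In Python, from station import read_state, read_camera, sign_off, find_in, trace, nose_length gives the robot as it stands.
- The arm moves only by the tool apply_moves, never from a script. Its argument "rows" is text: rows parted by semicolons, each of 7 numbers parted by spaces: the shift along the tool's x, y, z in mm, then the turn, a rotation vector about the tool's x, y, z in degrees, then the gripper's target within -1 to 1 (fully open at 1, half-way at 0, shut at -1). A call has exactly 10 rows; each row shifts and turns the commanded pose from where the row before left it, along the tool's axes as they then stand; what a row does not reach is not made up. A row lasts 1/8 s, in which the tool goes at most 62.5 mm and 10.7 degrees, less where a joint would pass 70% of its speed; a pose out of reach is approached as far as the arm can. A call with a gripper value outside its range is refused whole. The fingers move at their own pace and stop on an object; "newtons" is the grip in N (left out, the last holds). Time passes only in rows, so rows that do not move let the fingers close, or fill a call up. It gives the time, the measured TCP pose, the force and the opening at its end, in the units of the state.
- read_state(): the state, without advancing time (a new reading comes with each control period).
- read_camera(name): name is "side" or "top"; returns a dict with "img" (400x640x3 uint8, blue, green, red), "depth" (400x640 float32, mm along the optical axis (not along the pixel's ray), 0 where there is no reading), "K" (3x3 intrinsics, pixels), "k1" (the pictures are not rectified: a ray, as slopes to the right and down, at radius r is drawn at 1 + k1 r^2 times it, then the intrinsics apply), "world_to_cam" (4x4, takes a point from world to camera coordinates). Camera axes: x right, y down, z forward; pixel columns grow to the right and rows downward; lengths in mm; the calibration is good to about 2 mm. A picture is of the moment at which its call begins.
- sign_off(): hands the job in, once; it reports no verdict.
Trained networks look in the newest picture that a camera, given by its name, has taken for a name from the list of things; names that differ only in an ending like _2 or _b are one class to them, and where a whole thing is asked for, a point or a joint stands for the part that bears it (a point fixed in the world has none). Each returns a list of dicts, best first, with "p" (0 to 1); they miss things now and then, are a little off and sometimes report something else, mostly with a low value. They report only what shows in the picture. A call takes as long as a camera call. They do not tell look-alikes from the thing itself.
- find_in(camera, query): "bbox" ([left, top, right, bottom] in pixels, round what is visible of it).
- trace(camera, query): "region" (400x640 bool, what is visible of it) and "bbox" ([left, top, right, bottom] in pixels, round what is visible of it).
The state is a dict: "clock": time; "q": joint angles; "dq": joint speeds; "joint_torque": joint torques, N m; "ee_pos": TCP position; "eef_rot": TCP orientation; "wrist_force": force on the tool from outside, world axes, zero at the start; "ft_torque": the same for the moment, N m; "finger_gap": finger opening in mm.
Only numpy, scipy, OpenCV 4.12 (cv2) and the standard library are available. Lean on these libraries where they do the work, as an engineer would, in place of code of your own. Each camera call takes 0.05 s, during which the arm holds its last target. There are 200 camera calls.

### The job

Put the four hole cutters away on the plywood board in order of diameter: the widest on the mark next to the upright steel end stop, then the next narrower on each following mark, the narrowest furthest from the stop. Stand each one upright, shank up, centred on its own round mark, and do not shift the cordless drill.

Things in the scene. Friction and masses are not known exactly. Their poses are not given: they have to be found in the camera images.
- cutter_widest: The widest of four loose steel hole cutters, standing shank up: round cup 66 mm in diameter, 28 mm high; on it a collar, 20 mm diameter, 6 mm high; then a round shank, 11 mm diameter, 34 to 76 mm above the foot, on the cup's axis, to be gripped from above any way round. Origin: centre of the underside, z up the shank. 0.06 to 0.36 kg.
- cutter_second: The second widest of four loose steel hole cutters, standing shank up: round cup 54 mm in diameter, 28 mm high; on it a collar, 20 mm diameter, 6 mm high; then a round shank, 11 mm diameter, 34 to 76 mm above the foot, on the cup's axis, to be gripped from above any way round. Origin: centre of the underside, z up the shank. 0.06 to 0.36 kg.
- cutter_third: The third widest of four loose steel hole cutters, standing shank up: round cup 42 mm in diameter, 28 mm high; on it a collar, 20 mm diameter, 6 mm high; then a round shank, 11 mm diameter, 34 to 76 mm above the foot, on the cup's axis, to be gripped from above any way round. Origin: centre of the underside, z up the shank. 0.06 to 0.36 kg.
- cutter_narrowest: The narrowest of four loose steel hole cutters, standing shank up: round cup 30 mm in diameter, 28 mm high; on it a collar, 20 mm diameter, 6 mm high; then a round shank, 11 mm diameter, 34 to 76 mm above the foot, on the cup's axis, to be gripped from above any way round. Origin: centre of the underside, z up the shank. 0.06 to 0.36 kg.
- mark1: Place 1 of the row: flat dark ring, 36 mm outside, with a centre dot, on the fixed plywood board (80 by 440 mm, top 18 mm above the bench). Marks lie 84 mm apart in a straight line, mark1 to mark4 in order along the frame's -y. Origin: ring's centre on the board's top; x across the board, y along the row, z up.
- mark2: Place 2 of the row: flat dark ring, 36 mm outside, with a centre dot, on the fixed plywood board (80 by 440 mm, top 18 mm above the bench). Marks lie 84 mm apart in a straight line, mark1 to mark4 in order along the frame's -y. Origin: ring's centre on the board's top; x across the board, y along the row, z up.
- mark3: Place 3 of the row: flat dark ring, 36 mm outside, with a centre dot, on the fixed plywood board (80 by 440 mm, top 18 mm above the bench). Marks lie 84 mm apart in a straight line, mark1 to mark4 in order along the frame's -y. Origin: ring's centre on the board's top; x across the board, y along the row, z up.
- mark4: Place 4 of the row: flat dark ring, 36 mm outside, with a centre dot, on the fixed plywood board (80 by 440 mm, top 18 mm above the bench). Marks lie 84 mm apart in a straight line, mark1 to mark4 in order along the frame's -y. Origin: ring's centre on the board's top; x across the board, y along the row, z up.
- end_stop: Upright steel plate, 80 mm across the board, 6 mm thick, 50 mm high, on a 30 mm wide foot, fixed on one end of the board, 74 mm beyond the end mark: beside mark1 or mark4, it varies. The other end has only a wooden cleat 10 mm high. Origin: centre of its underside, on the board's top; y along the row.
- drill: Bystander: teal cordless drill lying loose on its side, left of the row, 75 mm high, 1.6 kg: barrel 62 mm thick through the origin along x, from 55 mm behind it to the chuck's end 120 mm towards -x (a bit 45 mm further); grip and black battery reach 175 mm towards +y. Origin: under the barrel, on the bench.
There are look-alikes about, which are no part of the job. What is shaped like the cutter_narrowest but orange or purple is not meant.

How it is judged:
By the outcome, as a careful person would: the job done as asked, in the order asked, and still so for the second after the job is handed in, with the robot touching nothing.
It also fails if it takes over 88 s, if anything falls off the work surface, if the arm or the gripper's body presses on something with over 40 N, if the wrist force passes 120 N, or if a joint passes its speed limit or range.

## Working session

There is one attempt and no reset: what is moved stays moved. The work goes in short steps, Python scripts to look and compute and a tool call to move; the robot and the scene stay as the last step left them, time stands still between calls to the robot, and variables do not carry over. Pictures are saved under pics/ and viewed, about 12 in all and at most 16, crops included, and the job is handed in when it is done.

Besides the shell and the picture viewer there is one more tool, called after "Request:" as name(argument=value, ...), one argument or row to a line, values as JSON. apply_moves: Moves the arm, as the interface text tells. Its arguments: {"type":"object","properties":{"rows":{"type":"string"},"newtons":{"type":"number"}},"required":["rows"]}

```bash
mkdir -p pics; ls
python3 - <<'E'
from station import *
import cv2,numpy as np
s=read_state();print(s['clock'],s['ee_pos'],s['eef_rot'],s['finger_gap'],nose_length)
for n in("top","side"):
    c=read_camera(n);cv2.imwrite(f"pics/{n}0.png",c['img']);print(n,c['K'].tolist(),c['k1'],c['world_to_cam'].round(4).tolist())
    for q in("cutter_widest","cutter_second","cutter_third","cutter_narrowest","mark1","end_stop","drill"):
        print(q,[(round(d['p'],2),np.round(d['bbox']).tolist()) for d in find_in(n,q)])
E
```

```text
pics
0.0 [203.04821791 643.15068898 249.31798658] [[-9.53616578e-01  3.01023682e-01 -4.05343102e-04]
 [ 3.01023918e-01  9.53614932e-01 -1.77847574e-03]
 [-1.48822080e-04 -1.81800191e-03 -9.99998336e-01]] 85.33618831462213 19.0
top [[394.4636981276093, 0.0, 325.9341738013167], [0.0, 394.4636981276093, 196.93208429021007], [0.0, 0.0, 1.0]] -0.04570113016992755 [[-0.0115, -0.9994, -0.0328, 120.4208], [-0.997, 0.014, -0.076, 505.5762], [0.0764, 0.0318, -0.9966, 842.585], [0.0, 0.0, 0.0, 1.0]]
cutter_widest [(0.91, [470.0, 203.0, 507.0, 238.0])]
cutter_second [(0.74, [236.0, 220.0, 266.0, 245.0])]
cutter_third [(0.63, [289.0, 120.0, 308.0, 162.0]), (0.62, [396.0, 222.0, 413.0, 240.0])]
cutter_narrowest [(0.68, [290.0, 119.0, 309.0, 161.0]), (0.6, [323.0, 223.0, 334.0, 234.0]), (0.45, [309.0, 251.0, 324.0, 264.0]), (0.43, [359.0, 222.0, 377.0, 235.0]), (0.43, [280.0, 225.0, 296.0, 244.0])]
mark1 [(0.72, [395.0, 153.0, 416.0, 172.0]), (0.68, [435.0, 160.0, 454.0, 180.0]), (0.6, [324.0, 144.0, 341.0, 158.0]), (0.53, [362.0, 151.0, 376.0, 164.0])]
end_stop [(0.78, [290.0, 126.0, 306.0, 162.0]
[... 347 characters left out ...]
.5782, -0.7905, 199.084], [0.2911, 0.7353, -0.6121, 975.5303], [0.0, 0.0, 0.0, 1.0]]
cutter_widest [(0.84, [318.0, 288.0, 350.0, 325.0])]
cutter_second [(0.82, [256.0, 165.0, 272.0, 187.0])]
cutter_third [(0.68, [294.0, 236.0, 307.0, 266.0])]
cutter_narrowest [(0.66, [288.0, 218.0, 292.0, 242.0]), (0.61, [276.0, 196.0, 291.0, 223.0]), (0.6, [252.0, 195.0, 263.0, 221.0]), (0.55, [266.0, 179.0, 276.0, 202.0])]
mark1 [(0.65, [337.0, 200.0, 346.0, 206.0]), (0.63, [342.0, 216.0, 352.0, 226.0]), (0.57, [354.0, 262.0, 372.0, 270.0]), (0.39, [249.0, 110.0, 310.0, 156.0])]
end_stop [(0.91, [322.0, 170.0, 350.0, 190.0])]
drill [(0.64, [246.0, 111.0, 310.0, 156.0]), (0.6, [318.0, 290.0, 348.0, 324.0])]
```

Run:
```python
import cv2
a=cv2.imread("pics/top0.png")[100:290,80:520];cv2.imwrite("pics/top0c.png",cv2.resize(a,(792,342),interpolation=cv2.INTER_CUBIC))
a=cv2.imread("pics/side0.png")[90:340,200:420];cv2.imwrite("pics/side0c.png",cv2.resize(a,(528,600),interpolation=cv2.INTER_CUBIC))
```

```text
(no output)
```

View pics/top0c.png

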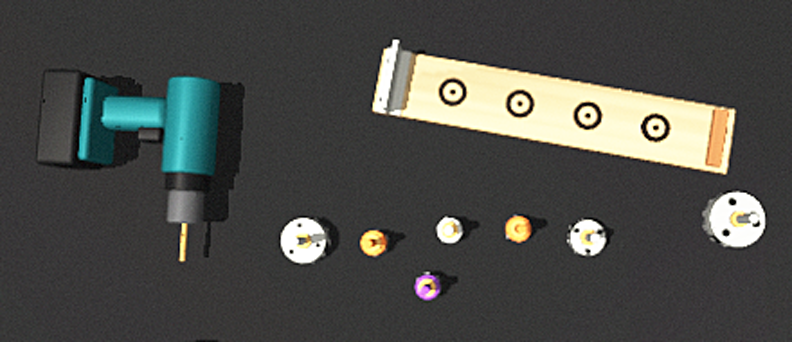

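View pics/side0c.png

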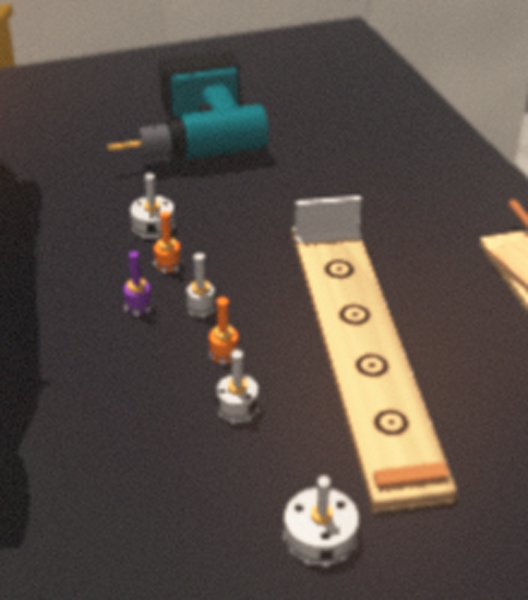

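The top view shows the steel end stop on the left at about (295,145). The marks sit at (331,151), (369,158), (406,164) and (444,171). The steel cutters are second (249,233), narrowest (330,228), third (406,232) and widest (489,222). The two orange cutters and the purple one are decoys, and the side view agrees with all of this.

```bash
cat > h.py <<'E'
from station import *
import cv2,numpy as np
def rays(c,px):
    px=np.asarray(px,float).reshape(-1,1,2)
    u=cv2.undistortPoints(px,c['K'],np.array([c['k1'],0,0,0.]))[:,0]
    return np.c_[u,np.ones(len(u))]
def cloud(c):
    v,u=np.mgrid[:400,:640];r=rays(c,np.c_[u.ravel(),v.ravel()])
    T=np.linalg.inv(c['world_to_cam']);P=r*c['depth'].reshape(-1,1)
    W=P@T[:3,:3].T+T[:3,3];W[c['depth'].ravel()<=0]=np.nan
    return W.reshape(400,640,3)
def onplane(c,px,z):
    T=np.linalg.inv(c['world_to_cam']);d=rays(c,px)@T[:3,:3].T
    return T[:3,3]+d*((z-T[2,3])/d[:,2])[:,None]
def proj(c,P):
    T=c['world_to_cam'];p=np.asarray(P,float).reshape(-1,3)
    return cv2.projectPoints(p,cv2.Rodrigues(T[:3,:3])[0],T[:3,3],c['K'],np.array([c['k1'],0,0,0.]))[0][:,0]
def marks(c,pix,w=9):
    # dark ring pixels near a guess -> centre on z=18
    g=c['img'].max(2).astype(float);out=[]
    for u,v in pix:
        u,v=int(round(u)),int(round(v));s=g[v-w:v+w+1,u-w-3:u+w+4]
        wt=np.clip(150-s,0,None);y,x=np.mgrid[:s.shape[0],:s.shape[1]]
        out.append((u-w-3+(wt*x).sum()/wt.sum(),v-w+(wt*y).sum()/wt.sum()))
    return np.array(out)
def cutter(W,xy,base,R):
    # cup-top and shank centres from a cloud near xy
    d=np.linalg.norm(W[...,:2]-xy,axis=2);z=W[...,2]-base
    with np.errstate(invalid='ignore'):
        a=W[(d<R+12)&(z>22)&(z<32)];b=W[(d<25)&(z>45)&(z<85)]
    c,r=cv2.minEnclosingCircle(a[:,:2].astype(np.float32)) if len(a) else ((0,0),0)
    return np.round(c,1),round(r,1),len(a),np.round(np.median(b,0),1) if len(b) else None,len(b)
E
python3 - <<'E'
from h import *
t=read_camera("top");s=read_camera("side")
mp=marks(t,[(331,151),(369,158),(406,164),(444,171)]);M=onplane(t,mp,18);print("top marks",M.round(1).tolist())
ms=[(200+x/2.4,90+y/2.4) for x,y in[(339,269),(355,314),(372,365),(391,422)]]
Ms=onplane(s,marks(s,ms,6),18);print("side marks",Ms.round(1).tolist())
print(np.linalg.norm(np.diff(M,axis=0),axis=1))
Wt=cloud(t);Ws=cloud(s)
for n,px,R in(("w",(489,222),33),("2",(247,233),27),("3",(405,231),21),("4",(329.5,228),15)):
    g=onplane(t,px,28)[0,:2];print(n,g.round(1),'T',cutter(Wt,g,0,R),'S',cutter(Ws,g,0,R))
for n,W in(("T",Wt),("S",Ws)):
    d=np.linalg.norm(W[...,:2]-M[1,:2],axis=2);print(n,"board z",np.nanmedian(W[d<20][:,2]))
    d=np.linalg.norm(W[...,:2]-[560,0],axis=2)
E
```

```text
top marks [[610.2, 101.5, 18.0], [593.6, 18.9, 18.0], [578.0, -63.6, 18.0], [561.7, -144.7, 18.0]]
side marks [[612.4, 97.4, 18.0], [594.0, 14.5, 18.0], [578.1, -67.4, 18.0], [561.0, -149.0, 18.0]]
[84.1516312  83.97856695 82.7563226 ]
w [ 447.6 -236.4] T (array([ 449.8, -237.5]), 34.1, 669, array([ 449.2, -234.6,   71.5]), 52) S (array([ 450.5, -239.8]), 34.2, 516, array([ 448.2, -242.4,   66. ]), 63)
2 [430.2 286.5] T (array([430.4, 283. ]), 27.7, 405, array([430.9, 280.5,  73.5]), 37) S (array([429.5, 282.3]), 29.1, 122, array([430.6, 280.4,  60.4]), 36)
3 [430.8 -55.4] T (array([430.3, -57.5]), 21.4, 229, array([431.1, -55.7,  74.4]), 37) S (array([430.7, -60.7]), 21.4, 142, array([429.9, -63. ,  64.1]), 47)
4 [439.2 106.8] T (array([441.3, 108.2]), 14.8, 85, array([441.3, 108.7,  75.4]), 25) S (array([440.3, 104.8]), 15.3, 50, array([440.9, 103.1,  62.8]), 42)
T board z 18.29699276288852
S board z 17.640951403413624
```

Request:
apply_moves(
  rows="-36.2 -30.7 6 0 0 0 0.2;-36.2 -30.7 6 0 0 0 0.2;-36.2 -30.7 6 0 0 0 0.2;-36.2 -30.7 6 0 0 0 0.2;-36.2 -30.7 6 0 0 0 0.2;-36.2 -30.7 6 0 0 0 0.2;-36.2 -30.7 6 0 0 0 0.2;-36.2 -30.7 6 0 0 0 0.2;-36 -30.6 6 0 0 0 0.2;0 0 0 0 0 0 0.2",
  newtons=60,
)

```text
clock: 2.15
ee_pos: [432.5, 278.2, 196.1]
eef_rot: [[-0.951, 0.308, 0.0], [0.308, 0.951, -0.002], [-0.001, -0.002, -1.0]]
wrist_force: [-0.3, 0.1, -0.5]
finger_gap: 51.2
```

```bash
cat >> h.py <<'E'
def go(x,y,z,s=None):
    s=s or read_state();d=np.array([x,y,z])-s['ee_pos'];print('at',s['ee_pos'].round(1),'world',d.round(1),'tool',(s['eef_rot'].T@d).round(1),'t',s['clock'],'q',np.round(s['q'],2))
E
python3 - <<'E'
from h import *
go(430.3,281.8,62)
c=read_camera("side")
for i in range(3):
    s=read_camera("top");st=read_state();print(st['ee_pos'].round(2),np.degrees(np.arctan2(st['eef_rot'][0,1],st['eef_rot'][1,1])))
a=np.hstack([cv2.resize(c['img'][90:240,200:350],(400,400)),cv2.resize(s['img'][150:300,180:330],(400,400))]);cv2.imwrite("pics/a1.png",a)
E
```

```text
at [432.5 278.2 196.1] world [  -2.2    3.6 -134.1] tool [  3.4   2.9 134.1] t 2.15 q [-0.82  0.28  0.15  2.   -0.05  0.87  0.62]
[430.69 282.34 196.48] 17.582775615006412
[430.23 283.22 196.5 ] 17.471265847675262
[430.01 283.65 196.49] 17.41055859497672
```

View pics/a1.png

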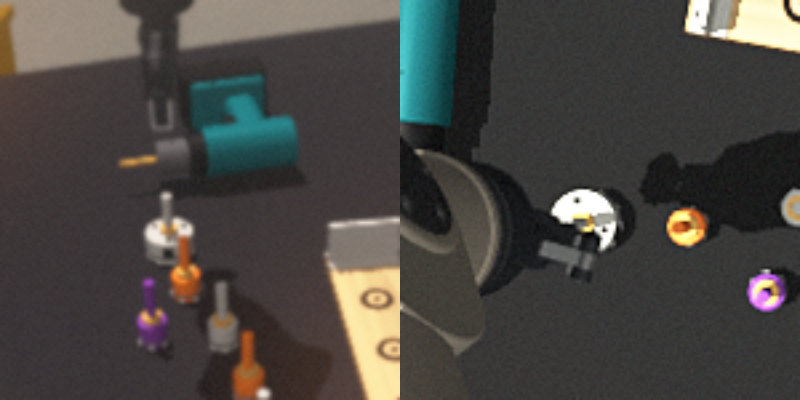

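Request:
apply_moves(
  rows="0 0 20 0 0 0 0.2;0 0 25 0 0 0 0.2;0 0 25 0 0 0 0.2;0 0 25 0 0 0 0.2;0 0 20 0 0 0 0.2;0 0 14 0 0 0 0.2;0 0 5.5 0 0 0 0.2;0 0 0 0 0 0 -1;0 0 0 0 0 0 -1;0 0 0 0 0 0 -1",
  newtons=60,
)

```text
clock: 3.6
ee_pos: [430.7, 282.4, 62.2]
eef_rot: [[-0.954, 0.301, 0.001], [0.301, 0.954, 0.001], [-0.0, 0.001, -1.0]]
wrist_force: [0.4, -0.4, -1.0]
finger_gap: 9.7
```

Run:
```python
from h import *
go(594.4,17.2,220)
for i in range(3):
    c=read_camera("side");s=read_state();print(s['ee_pos'].round(1),s['finger_gap'],s['wrist_force'])
cv2.imwrite("pics/a2.png",cv2.resize(c['img'][90:240,200:350],(450,450)))
```

```text
at [430.7 282.4  62.2] world [ 163.7 -265.2  157.8] tool [-236.  -203.5 -157.8] t 3.6 q [-0.79  0.49  0.12  2.08 -0.1   0.57  0.66]
[430.7 282.5  62.2] 9.242212154146545 [ 0.2274882  -0.16125694  0.0274441 ]
[430.7 282.5  62.2] 9.17060696555826 [-0.91377688 -0.19352609  1.54397642]
[430.8 282.5  62.2] 9.219844439042033 [-0.09644235  0.99860535  2.24208306]
```

View pics/a2.png

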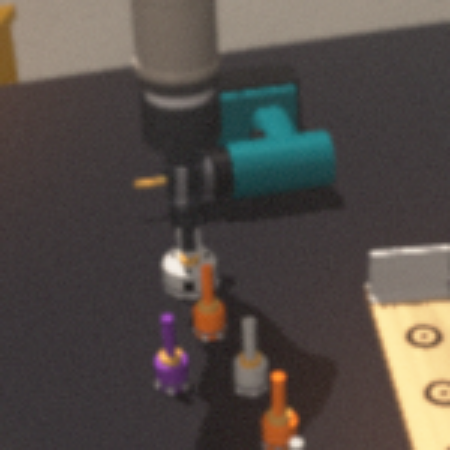

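Request:
apply_moves(
  rows="0 0 -20 0 0 0 -1;0 0 -35 0 0 0 -1;0 0 -40 0 0 0 -1;-20 -18 -20 0 0 0 -1;-35 -30 -5 0 0 0 -1;-40 -34.5 0 0 0 0 -1;-40 -34.5 0 0 0 0 -1;-40 -34.5 0 0 0 0 -1;-36 -31 0 0 0 0 -1;-25 -21 0 0 0 0 -1",
)

```text
clock: 5.0
ee_pos: [594.7, 14.3, 181.5]
eef_rot: [[-0.953, 0.303, -0.001], [0.303, 0.953, -0.001], [0.0, -0.001, -1.0]]
wrist_force: [0.2, 1.0, -2.5]
finger_gap: 9.2
```

Request:
apply_moves(
  rows="0 0 0 0 0 0 -1;0 0 15 0 0 0 -1;0 0 25 0 0 0 -1;0 0 25 0 0 0 -1;0 0 10 0 0 0 -1;0 0 0 0 0 0 -1;0 0 0 0 0 0 -1;0 0 0 0 0 0 -1;0 0 0 0 0 0 -1;0 0 0 0 0 0 -1",
)

```text
clock: 6.25
ee_pos: [594.5, 17.2, 107.1]
eef_rot: [[-0.954, 0.301, 0.0], [0.301, 0.954, 0.0], [-0.0, 0.0, -1.0]]
wrist_force: [0.1, -0.2, -3.1]
finger_gap: 9.0
```

Run:
```python
from h import *
go(594.4,17.2,81)
c=read_camera("side");t=read_camera("top");s=read_state();print(s['ee_pos'].round(1),s['finger_gap'],s['wrist_force'])
W=cloud(c);print('S',cutter(W,s['ee_pos'][:2],s['ee_pos'][2]-62.2,27))
a=np.hstack([cv2.resize(c['img'][140:260,280:400],(400,400)),cv2.resize(t['img'][90:240,280:430],(400,400))])
cv2.imwrite("pics/a3.png",a)
```

```text
at [594.5  17.2 107.1] world [ -0.1   0.  -26.1] tool [ 0.1  0.  26.1] t 6.25 q [-0.31  0.52  0.23  1.88 -0.17  0.75  1.28]
[594.4  17.2 106.9] 9.376885572726783 [-0.43263223  0.11386686 -2.47087095]
S (array([593.7,  16.3]), 28.7, 186, array([589. ,   2.3, 106.7]), 78)
```

View pics/a3.png

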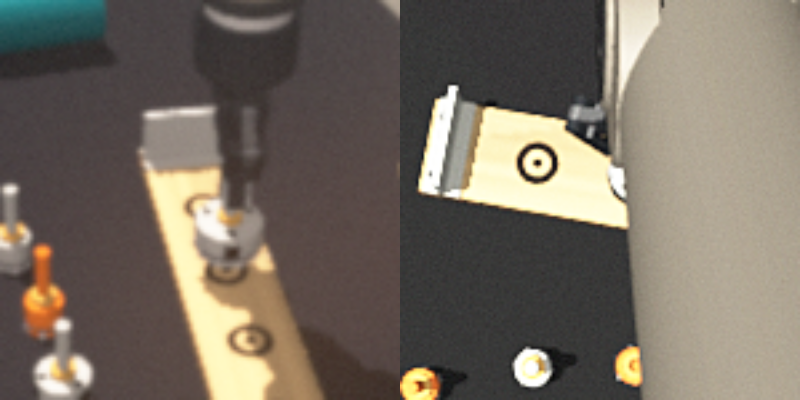

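Request:
apply_moves(
  rows="0 0 10 0 0 0 -1;0 0 10 0 0 0 -1;0 0 4 0 0 0 -1;0 0 2.4 0 0 0 -1;0 0 0 0 0 0 -1;0 0 0 0 0 0 0;0 0 0 0 0 0 0;0 0 0 0 0 0 0;0 0 -10 0 0 0 0;0 0 -30 0 0 0 0",
)

```text
clock: 7.6
ee_pos: [593.3, 17.2, 120.1]
eef_rot: [[-0.954, 0.301, -0.003], [0.301, 0.954, -0.0], [0.003, -0.001, -1.0]]
wrist_force: [1.0, -0.3, 0.0]
finger_gap: 42.7
```

Request:
apply_moves(
  rows="0 0 -40 0 0 0 0;15 0 -25 0 0 0 0;32 9 0 0 0 0 0;40 12 0 0 0 0 0;40 12 0 0 0 0 0;35 10 0 0 0 0 0;10 3 0 0 0 0 0;0 0 0 0 0 0 0;0 0 0 0 0 0 0;0 0 0 0 0 0 0",
)

```text
clock: 8.85
ee_pos: [445.0, 112.1, 185.4]
eef_rot: [[-0.953, 0.303, 0.0], [0.303, 0.953, -0.0], [-0.0, -0.0, -1.0]]
wrist_force: [-0.4, -0.5, 0.8]
finger_gap: 43.0
```

```bash
cat > chk.py <<'E'
from h import *
from scipy.optimize import least_squares
def cand(c,M,rin):  # ring centre by dark-pixel threshold + ellipse on contour
    out=[]
    for m in M:
        p=proj(c,m)[0];x0,y0=int(p[0])-16,int(p[1])-14
        a=cv2.resize(c['img'][y0:y0+28,x0:x0+32].max(2),None,fx=8,fy=8,interpolation=cv2.INTER_CUBIC)
        b=(a<125).astype(np.uint8);cs,_=cv2.findContours(b,cv2.RETR_EXTERNAL,cv2.CHAIN_APPROX_NONE)
        best=None
        for k in cs:
            if len(k)<40: continue
            (ex,ey),(d1,d2),_=cv2.fitEllipse(k);px=((ex+.5)/8-.5+x0,(ey+.5)/8-.5+y0)
            w=onplane(c,px,18)[0]
            q=np.linalg.norm(w-m)
            if q<12 and (best is None or q<best[0]): best=(q,w[:2],(d1/8,d2/8))
        out.append(best and (best[1].round(1).tolist(),np.round(best[2],1).tolist()))
    return out
M=np.array([(610.9,99.5,18),(594.4,17.2,18),(577.8,-65.2,18),(561.3,-147.5,18)])
E
python3 - <<'E'
from chk import *
go(440.8,106.5,62)
for n in("side","top"):
    c=read_camera(n);print(n,cand(c,M,0))
    W=cloud(c)
    print(cutter(W,M[1,:2],18,27))
    cv2.imwrite(f"pics/b_{n}.png",c['img'])
a=np.hstack([cv2.resize(cv2.imread("pics/b_side.png")[140:290,220:370],(400,400)),cv2.resize(cv2.imread("pics/b_top.png")[90:240,280:430],(400,400))])
cv2.imwrite("pics/a4.png",a)
E
```

```text
at [445.  112.1 185.4] world [  -4.2   -5.6 -123.4] tool [  2.4  -6.6 123.4] t 8.85 q [-0.58  0.2   0.22  2.13 -0.06  0.81  0.94]
side [None, ([595.7, 6.6], [5.7, 16.4]), ([568.0, -61.4], [2.2, 3.9]), ([567.8, -150.3], [6.5, 7.1])]
(array([594. ,  14.5]), 28.2, 193, array([592.4,  13.8,  83.8]), 46)
top [([610.0, 101.5], [14.7, 15.0]), ([601.8, 13.7], [3.5, 4.7]), ([578.0, -63.4], [14.9, 15.2]), ([561.9, -145.4], [14.9, 15.5])]
(array([592.9,  18.6]), 27.0, 403, array([592.4,  19.7,  92. ]), 36)
```

View pics/a4.png

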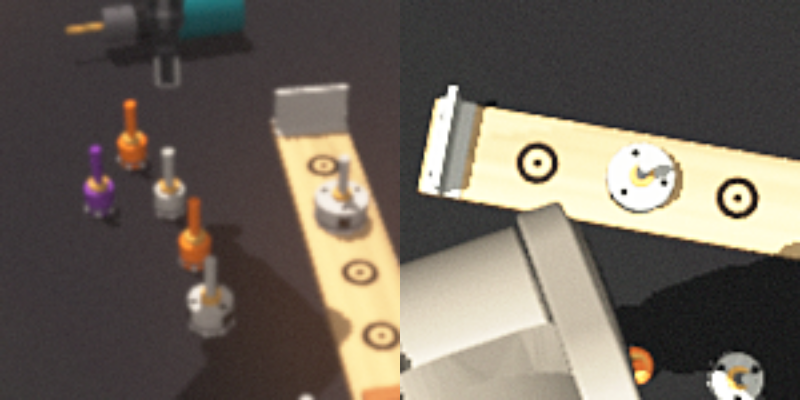

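Request:
apply_moves(
  rows="1.6 -6.5 20 0 0 0 0;0 0 25 0 0 0 0;0 0 25 0 0 0 0;0 0 25 0 0 0 0;0 0 18 0 0 0 0;0 0 7 0 0 0 0;0 0 3.2 0 0 0 0;0 0 0 0 0 0 0;0 0 0 0 0 0 -1;0 0 0 0 0 0 -1",
)

```text
clock: 10.2
ee_pos: [441.1, 107.2, 62.8]
eef_rot: [[-0.954, 0.301, 0.001], [0.301, 0.954, 0.0], [-0.001, 0.001, -1.0]]
wrist_force: [-1.4, -0.0, 5.6]
finger_gap: 9.1
```

Request:
apply_moves(
  rows="0 0 0 0 0 0 -1;0 0 0 0 0 0 -1;0 0 -15 0 0 0 -1;0 0 -30 0 0 0 -1;0 0 -35 0 0 0 -1;0 0 -30 0 0 0 -1;0 0 -10 0 0 0 -1;0 0 0 0 0 0 -1;0 0 0 0 0 0 -1;0 0 0 0 0 0 -1",
)

```text
clock: 11.45
ee_pos: [440.0, 106.9, 181.2]
eef_rot: [[-0.954, 0.301, -0.002], [0.301, 0.954, -0.001], [0.002, -0.002, -1.0]]
wrist_force: [-0.6, -0.0, -0.7]
finger_gap: 9.2
```

Run:
```python
from h import *
go(*(561.5,-147.5),105)
c=read_camera("side");s=read_state();W=cloud(c)
print(s['finger_gap'],s['wrist_force'],cutter(W,s['ee_pos'][:2],s['ee_pos'][2]-62.2,15),cutter(W,np.array([441,106.8]),0,15))
```

```text
at [440.  106.9 181.2] world [ 121.5 -254.4  -76.2] tool [-192.5 -205.9   76.2] t 11.45 q [-0.58  0.2   0.23  2.15 -0.06  0.8   0.96]
9.138394640061055 [-0.54900275  0.76697342 -1.39638641] (array([440.5, 103.3]), 14.5, 57, array([436.5,  92.3, 179.8]), 84) (array([0, 0]), 0, 0, None, 0)
```

Request:
apply_moves(
  rows="-20 -21.5 0 0 0 0 -1;-30 -32.5 0 0 0 0 -1;-34 -36.5 0 0 0 0 -1;-34 -36.5 0 0 0 0 -1;-34 -36.5 0 0 0 0 -1;-26 -28 0 0 0 0 -1;-13.7 -15 0 0 0 0 -1;0 0 0 0 0 0 -1;0 0 10 0 0 0 -1;0 0 20 0 0 0 -1",
)

```text
clock: 12.75
ee_pos: [561.4, -145.4, 151.8]
eef_rot: [[-0.954, 0.299, 0.001], [0.299, 0.954, 0.001], [-0.001, 0.001, -1.0]]
wrist_force: [0.1, -0.0, -0.9]
finger_gap: 9.2
```

Request:
apply_moves(
  rows="0 0 20 0 0 0 -1;0 0 20 0 0 0 -1;0 0 10 0 0 0 -1;0 0 10 0 0 0 -1;0 0 5 0 0 0 -1;0 0 0 0 0 0 -1;0 0 0 0 0 0 -1;0 0 0 0 0 0 -1;0 0 0 0 0 0 -1;0 0 0 0 0 0 -1",
)

```text
clock: 14.0
ee_pos: [561.4, -147.5, 87.3]
eef_rot: [[-0.954, 0.301, 0.0], [0.301, 0.954, 0.0], [-0.0, 0.0, -1.0]]
wrist_force: [0.2, 0.6, -0.7]
finger_gap: 9.0
```

Request:
apply_moves(
  rows="0 0 4 0 0 0 -1;0 0 2.6 0 0 0 -1;0 0 0 0 0 0 -1;0 0 0 0 0 0 -1;0 0 0 0 0 0 0;0 0 0 0 0 0 0;0 0 0 0 0 0 0;0 0 -15 0 0 0 0;0 0 -30 0 0 0 0;0 0 -40 0 0 0 0",
)

```text
clock: 15.25
ee_pos: [560.8, -147.5, 166.8]
eef_rot: [[-0.954, 0.301, -0.001], [0.301, 0.954, 0.0], [0.001, -0.0, -1.0]]
wrist_force: [1.9, -0.5, 0.8]
finger_gap: 43.0
```

Request:
apply_moves(
  rows="10 3 -18 0 0 0 0;30 9 0 0 0 0 0;36 11 0 0 0 0 0;36 11 0 0 0 0 0;29.5 8.4 0 0 0 0 0;10 3 0 0 0 0 0;0 0 0 0 0 0 0;0 0 0 0 0 0 0;0 0 0 0 0 0 0;0 0 0 0 0 0 0",
)

```text
clock: 16.5
ee_pos: [430.9, -59.0, 183.5]
eef_rot: [[-0.953, 0.302, -0.0], [0.302, 0.953, -0.0], [0.0, -0.0, -1.0]]
wrist_force: [0.5, 0.7, -0.2]
finger_gap: 43.0
```

Run:
```python
from chk import *
go(430.6,-58.6,62)
for n in("side","top"):
    c=read_camera(n);print(n,cand(c,M,0));W=cloud(c)
    print(cutter(W,M[1,:2],18,27));print(cutter(W,M[3,:2],18,15));print(cutter(W,np.array([430.6,-58.6]),0,21))
    cv2.imwrite(f"pics/c_{n}.png",c['img'])
a=np.hstack([cv2.resize(cv2.imread("pics/c_side.png")[170:320,270:420],(400,400)),cv2.resize(cv2.imread("pics/c_top.png")[110:210,370:470],(400,400))])
cv2.imwrite("pics/a5.png",a)
```

```text
at [430.9 -59.  183.5] world [  -0.3    0.4 -121.5] tool [  0.4   0.3 121.5] t 16.5 q [-0.31  0.17  0.33  2.19 -0.08  0.79  1.34]
side [None, None, None, ([566.2, -155.5], [5.6, 8.7])]
(array([591.3,  15.8]), 29.7, 190, array([593.3,  13.6,  84.1]), 45)
(array([ 562.2, -150.5]), 15.0, 64, array([ 559.7, -151.9,   83.1]), 57)
(array([433. , -61.5]), 23.1, 137, array([429.8, -62.8,  64.5]), 47)
top [([610.0, 101.5], [14.7, 14.9]), ([597.8, 13.8], [1.1, 3.0]), ([578.0, -63.4], [14.9, 15.2]), ([562.7, -142.4], [11.6, 13.3])]
(array([592.6,  18.6]), 27.3, 404, array([591.7,  19.6,  92.6]), 36)
(array([ 559.8, -147.6]), 15.3, 83, array([ 558.5, -145. ,   91.3]), 47)
(array([422.2, -53.5]), 17.9, 86, None, 0)
```

View pics/a5.png

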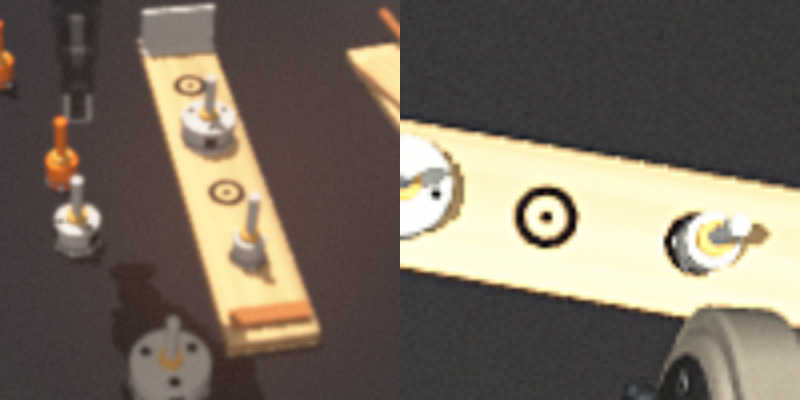

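```bash
cat > fit.py <<'E'
from h import *
from scipy.optimize import minimize
from scipy.special import expit
v,u=np.mgrid[:400,:640];UV=np.c_[u.ravel(),v.ravel()].astype(float)
def grab(n,k=3):
    cs=[read_camera(n) for _ in range(k)];c=cs[0];c['img']=np.mean([x['img'] for x in cs],0);c['depth']=np.median([x['depth'] for x in cs],0);return c
def nm(f,x):
    best=min((minimize(f,np.array(x)+o,method='Nelder-Mead',options=dict(initial_simplex=np.array(x)+o+np.array([[0,0],[3,0],[0,3.]]))) for o in([0,0],[3,3],[-3,-3])),key=lambda r:r.fun)
    return best.x.round(2),round(best.fun,3)
def fitcup(c,xy,base,R):
    P=onplane(c,UV,base+28)[:,:2];k=np.linalg.norm(P-xy,axis=1)<R+14;P=P[k]
    z=cloud(c).reshape(-1,3)[k,2]-base;z=np.nan_to_num(z,nan=-99)
    o=(np.abs(z-28)<6).astype(float);use=z<34
    return nm(lambda q:np.mean((o-expit((R-np.linalg.norm(P-q,axis=1))/.8))[use]**2),xy)
def fitring(c,xy):
    P=onplane(c,UV,18)[:,:2];k=np.linalg.norm(P-xy,axis=1)<27;P=P[k]
    g=c['img'].reshape(-1,3)[k].max(1);g=(g-g.min())/(g.max()-g.min())
    def f(q):
        r=np.linalg.norm(P-q,axis=1);t=expit((18-r)/1.2)*expit((r-13)/1.2)+expit((3-r)/1.2);w=r<23
        return 1+np.corrcoef(t[w],g[w])[0,1]
    return nm(f,xy)
M=np.array([(610.9,99.5),(594.4,17.2),(577.8,-65.2),(561.3,-147.5)])
E
python3 - <<'E'
from fit import *
for n in("side","top"):
    c=grab(n,3)
    for i in(0,2):print(n,'ring',i+1,fitring(c,M[i]))
    print(n,'cup2',fitcup(c,M[1],18,27),'cup4',fitcup(c,M[3],18,15))
    if n=="side":print('cup3',fitcup(c,np.array([430.6,-58.6]),0,21))
    print('w',fitcup(c,np.array([449.8,-238.5]),0,33))
    i=cv2.imread(f"pics/{n}0.png");c['img']=i.astype(float)
    for i in(0,1,2,3):print(n,'ring',i+1,fitring(c,M[i]))
E
```

```text
side ring 1 (array([611.71, 100.78]), np.float64(0.251))
side ring 3 (array([579.68, -63.99]), np.float64(0.12))
side cup2 (array([591.9 ,  12.36]), np.float64(0.032)) cup4 (array([ 560.23, -152.53]), np.float64(0.027))
cup3 (array([430.08, -63.2 ]), np.float64(0.03))
w (array([ 449.11, -241.48]), np.float64(0.014))
side ring 1 (array([611.78, 100.88]), np.float64(0.121))
side ring 2 (array([595.6 ,  18.24]), np.float64(0.11))
side ring 3 (array([579.67, -63.99]), np.float64(0.11))
side ring 4 (array([ 563.38, -146.33]), np.float64(0.139))
top ring 1 (array([610.08, 101.54]), np.float64(0.162))
top ring 3 (array([578.03, -63.36]), np.float64(0.157))
top cup2 (array([592.44,  19.26]), np.float64(0.015)) cup4 (array([ 559.2 , -146.42]), np.float64(0.013))
w (array([ 449.8, -238.5]), np.float64(nan))
top ring 1 (array([610.09, 101.54]), np.float64(0.156))
top ring 2 (array([594.17,  19.13]), np.float64(0.16))
top ring 3 (array([578.03, -63.35]), np.float64(0.15))
top ring 4 (array([ 561.94, -145.65]), np.float64(0.152))
  return _methods._mean(a, axis=axis, dtype=dtype,
  ret = ret.dtype.type(ret / rcount)
```

```bash
cat >> fit.py <<'E'
A=np.linspace(0,2*np.pi,60)
def fitsil(c,xy,base,R,lo=6,sub=34):
    xy=np.asarray(xy,float);W=cloud(c);ctr=proj(c,[*xy,base+15])[0]
    rp=R*c['K'][0,0]/700*1.6+10;k=np.linalg.norm(UV-ctr,axis=1)<rp
    px=UV[k];z=np.nan_to_num(W.reshape(-1,3)[k,2]-base,nan=-99)
    d=np.linalg.norm(np.nan_to_num(W.reshape(-1,3)[k,:2],nan=1e4)-xy,axis=1)
    use=(z<sub)&(z>-30)&((d<R+22)|(z<lo));o=(z>lo).astype(float)
    px,o=px[use].astype(np.float32),o[use]
    def f(q):
        C=np.c_[q[0]+R*np.cos(A),q[1]+R*np.sin(A)]
        H=cv2.convexHull(proj(c,np.r_[np.c_[C,np.full(60,base+28)],np.c_[C,np.full(60,base+lo)]]).astype(np.float32))
        s=np.array([cv2.pointPolygonTest(H,(float(a),float(b)),True) for a,b in px])
        return np.mean((o-expit(s/.4))**2)
    return nm(f,xy)
E
python3 - <<'E'
from fit import *
for n in("side","top"):
    c=grab(n,3)
    print(n,'cup2',fitsil(c,M[1],18,27),'cup4',fitsil(c,M[3],18,15))
    if n=="side":print('cup3',fitsil(c,[430.6,-58.6],0,21));print('w',fitsil(c,[449.8,-238.5],0,33))
E
```

```text
side cup2 (array([593.84,  15.86]), np.float64(0.003)) cup4 (array([ 561.87, -149.6 ]), np.float64(0.004))
cup3 (array([430.89, -60.11]), np.float64(0.004))
w (array([ 450.1, -239.5]), np.float64(0.004))
top cup2 (array([592.63,  19.07]), np.float64(0.005)) cup4 (array([ 559.2 , -147.14]), np.float64(0.005))
```

Request:
apply_moves(
  rows="0 0 20 0 0 0 0;0 0 25 0 0 0 0;0 0 25 0 0 0 0;0 0 25 0 0 0 0;0 0 16 0 0 0 0;0 0 7 0 0 0 0;0 0 3.2 0 0 0 0;0 0 0 0 0 0 0;0 0 0 0 0 0 -1;0 0 0 0 0 0 -1",
)

```text
clock: 18.45
ee_pos: [430.9, -58.5, 62.9]
eef_rot: [[-0.954, 0.301, 0.001], [0.301, 0.954, 0.0], [-0.001, 0.001, -1.0]]
wrist_force: [-1.3, -0.4, 6.8]
finger_gap: 9.0
```

Request:
apply_moves(
  rows="0 0 0 0 0 0 -1;0 0 0 0 0 0 -1;0 0 -15 0 0 0 -1;0 0 -30 0 0 0 -1;0 0 -35 0 0 0 -1;0 0 -30 0 0 0 -1;0 0 -10 0 0 0 -1;0 0 0 0 0 0 -1;0 0 0 0 0 0 -1;0 0 0 0 0 0 -1",
)

```text
clock: 19.7
ee_pos: [429.8, -58.7, 181.4]
eef_rot: [[-0.954, 0.301, -0.002], [0.301, 0.954, -0.0], [0.002, -0.001, -1.0]]
wrist_force: [-0.3, 0.6, -1.8]
finger_gap: 9.3
```

Run:
```python
from fit import *
go(579.2,-63.9,105)
s=read_state();c=grab("side",2);p=s['ee_pos']
print(s['finger_gap'],s['wrist_force'],fitsil(c,p[:2],p[2]-62.3,21))
```

```text
at [429.8 -58.7 181.4] world [149.4  -5.2 -76.4] tool [-144.2   40.1   76.1] t 19.7 q [-0.32  0.17  0.35  2.19 -0.08  0.79  1.35]
9.287229431932047 [-0.34125649  0.58071268 -1.84758825] (array([429.41, -59.34]), np.float64(0.022))
```

Request:
apply_moves(
  rows="-15 4.2 0 0 0 0 -1;-30 8.3 0 0 0 0 -1;-36 10 0 0 0 0 -1;-34 9.5 0 0 0 0 -1;-20 5.5 0 0 0 0 -1;-8.2 2.3 5 0 0 0 -1;0 0 15 0 0 0 -1;0 0 25 0 0 0 -1;0 0 25 0 0 0 -1;0 0 15 0 0 0 -1",
)

```text
clock: 21.05
ee_pos: [577.1, -63.7, 95.3]
eef_rot: [[-0.954, 0.301, -0.003], [0.301, 0.954, 0.0], [0.003, -0.001, -1.0]]
wrist_force: [-1.0, -0.2, -1.9]
finger_gap: 9.4
```

Request:
apply_moves(
  rows="0 0 10 0 0 0 -1;0 0 0 0 0 0 -1;0 0 0 0 0 0 -1;0 0 0 0 0 0 -1;0 0 0 0 0 0 -1;0 0 0 0 0 0 -1;0 0 0 0 0 0 -1;0 0 0 0 0 0 -1;0 0 0 0 0 0 -1;0 0 0 0 0 0 -1",
)

```text
clock: 22.3
ee_pos: [579.0, -63.8, 87.3]
eef_rot: [[-0.954, 0.301, -0.0], [0.301, 0.954, 0.0], [0.0, -0.0, -1.0]]
wrist_force: [0.6, 0.1, -0.9]
finger_gap: 9.1
```

Run:
```python
from fit import *
go(579.2,-63.9,80.8)
s=read_state();c=grab("side",2);p=s['ee_pos']
print(s['finger_gap'],s['wrist_force'],fitsil(c,p[:2],p[2]-62.3,21))
```

```text
at [579.  -63.8  87.3] world [ 0.2 -0.1 -6.5] tool [-0.2 -0.   6.5] t 22.3 q [-0.22  0.54  0.3   1.92 -0.23  0.71  1.48]
9.090488349524401 [ 0.57507607  0.08233202 -0.9234475 ] (array([578.54, -65.86]), np.float64(0.004))
```

Request:
apply_moves(
  rows="0 0 4 0 0 0 -1;0 0 2.5 0 0 0 -1;0 0 0 0 0 0 -1;0 0 0 0 0 0 -1;0 0 0 0 0 0 0;0 0 0 0 0 0 0;0 0 0 0 0 0 0;0 0 -15 0 0 0 0;0 0 -35 0 0 0 0;0 0 -40 0 0 0 0",
)

```text
clock: 23.65
ee_pos: [578.8, -63.9, 172.4]
eef_rot: [[-0.954, 0.301, -0.0], [0.301, 0.954, -0.0], [0.0, -0.0, -1.0]]
wrist_force: [-0.0, 0.6, 0.3]
finger_gap: 42.6
```

Request:
apply_moves(
  rows="4 -12 -13 0 0 0 0;10 -29 0 0 0 0 0;13 -38 0 0 0 0 0;13.5 -39 0 0 0 0 0;13 -38 0 0 0 0 0;10 -29.8 0 0 0 0 0;5 -14 0 0 0 0 0;2 -5 0 0 0 0 0;0 0 0 0 0 0 0;0 0 0 0 0 0 0",
)

```text
clock: 24.9
ee_pos: [450.9, -236.8, 183.8]
eef_rot: [[-0.954, 0.299, 0.0], [0.299, 0.954, 0.0], [0.0, 0.0, -1.0]]
wrist_force: [-0.3, -0.0, 0.0]
finger_gap: 42.8
```

Run:
```python
from fit import *
go(450.2,-237.8,62.2)
for n in("side","top"):
    c=grab(n,3)
    for i,R in((1,27),(2,21),(3,15)):
        r=fitsil(c,M[i],18,R);print(n,i+1,r)
    print('ring1',fitring(c,M[0]))
    print('w',fitsil(c,[450,-238],0,33))
```

```text
at [ 450.9 -236.8  183.8] world [  -0.7   -1.  -121.6] tool [  0.4  -1.2 121.6] t 24.9 q [ 0.02  0.3   0.41  2.04 -0.16  0.84  1.79]
side 2 (array([592.97,  15.37]), np.float64(0.0))
side 3 (array([578.73, -65.51]), np.float64(0.003))
side 4 (array([ 561.82, -149.58]), np.float64(0.005))
ring1 (array([621.65,  78.17]), np.float64(0.576))
w (array([ 450.28, -239.54]), np.float64(0.004))
top 2 (array([592.65,  19.13]), np.float64(0.005))
top 3 (array([577.15, -62.53]), np.float64(0.006))
top 4 (array([ 559.21, -147.  ]), np.float64(0.004))
ring1 (array([610.09, 101.55]), np.float64(0.161))
w (array([ 449.46, -237.04]), np.float64(0.004))
```

Request:
apply_moves(
  rows="0.4 -0.6 20 0 0 0 0;0 0 25 0 0 0 0;0 0 25 0 0 0 0;0 0 25 0 0 0 0;0 0 16 0 0 0 0;0 0 7 0 0 0 0;0 0 3.2 0 0 0 0;0 0 0 0 0 0 0;0 0 0 0 0 0 -1;0 0 0 0 0 0 -1",
  newtons=80,
)

```text
clock: 26.45
ee_pos: [450.0, -238.2, 63.2]
eef_rot: [[-0.954, 0.301, 0.001], [0.301, 0.954, 0.0], [-0.001, 0.0, -1.0]]
wrist_force: [-1.8, 0.5, 4.6]
finger_gap: 8.5
```

Request:
apply_moves(
  rows="0 0 0 0 0 0 -1;0 0 0 0 0 0 -1;0 0 -15 0 0 0 -1;0 0 -30 0 0 0 -1;0 0 -40 0 0 0 -1;0 0 -40 0 0 0 -1;0 0 -15 0 0 0 -1;0 0 0 0 0 0 -1;0 0 0 0 0 0 -1;0 0 0 0 0 0 -1",
)

```text
clock: 27.7
ee_pos: [448.7, -237.9, 201.3]
eef_rot: [[-0.954, 0.301, -0.003], [0.301, 0.954, 0.001], [0.003, -0.0, -1.0]]
wrist_force: [-0.4, -1.4, -2.8]
finger_gap: 8.6
```

Run:
```python
from fit import *
go(611.8,101.1,105)
s=read_state();c=grab("side",2);p=s['ee_pos']
print(s['finger_gap'],s['wrist_force'],fitsil(c,p[:2],p[2]-62.3,33))
for lo in(3,6,12,18):print(lo,fitsil(c,M[2],18,21,lo=lo))
```

```text
at [ 448.7 -237.9  201.3] world [163.1 339.  -96.3] tool [-53.7 372.4  96. ] t 27.7 q [-0.    0.27  0.43  2.02 -0.15  0.88  1.78]
8.636987234923915 [-0.43121133 -1.37139455 -2.77917577] (array([ 448.82, -238.83]), np.float64(0.012))
3 (array([579.2 , -65.13]), np.float64(0.005))
6 (array([579.13, -64.96]), np.float64(0.004))
12 (array([578.85, -65.42]), np.float64(0.004))
18 (array([579.02, -64.88]), np.float64(0.004))
```

Request:
apply_moves(
  rows="-2.1 15 0 0 0 0 -1;-4.2 30 0 0 0 0 -1;-5.9 42 0 0 0 0 -1;-6.7 48 0 0 0 0 -1;-6.7 48 0 0 0 0 -1;-6.7 48 0 0 0 0 -1;-6.7 48 0 0 0 0 -1;-5.9 42 0 0 0 0 -1;-4.2 30 0 0 0 0 -1;-3.2 21.2 0 0 0 0 -1",
)

```text
clock: 29.05
ee_pos: [611.6, 103.9, 202.2]
eef_rot: [[-0.954, 0.299, -0.001], [0.299, 0.954, 0.001], [0.001, 0.0, -1.0]]
wrist_force: [-0.4, -0.7, -3.2]
finger_gap: 8.6
```

Request:
apply_moves(
  rows="0 0 10 0 0 0 -1;0 0 20 0 0 0 -1;0 0 25 0 0 0 -1;0 0 25 0 0 0 -1;0 0 20 0 0 0 -1;0 0 8 0 0 0 -1;0 0 4 0 0 0 -1;0 0 0 0 0 0 -1;0 0 0 0 0 0 -1;0 0 0 0 0 0 -1",
)

```text
clock: 30.3
ee_pos: [611.9, 101.0, 91.3]
eef_rot: [[-0.954, 0.301, 0.001], [0.301, 0.954, 0.0], [-0.001, 0.001, -1.0]]
wrist_force: [-0.3, 1.3, -3.0]
finger_gap: 9.0
```

Run:
```python
from fit import *
go(611.8,101.1,81)
s=read_state();c=grab("side",2);p=s['ee_pos']
print(s['finger_gap'],s['wrist_force'],fitsil(c,p[:2],p[2]-62.3,33))
```

```text
at [611.9 101.   91.3] world [ -0.1   0.1 -10.3] tool [ 0.1  0.  10.3] t 30.3 q [-0.45  0.58  0.25  1.83 -0.2   0.75  1.18]
9.013675660050858 [-0.34237604  1.33846592 -3.04785963] (array([612.29,  99.48]), np.float64(0.004))
```

Request:
apply_moves(
  rows="0 0 5 0 0 0 -1;0 0 3.5 0 0 0 -1;0 0 1.8 0 0 0 -1;0 0 0 0 0 0 -1;0 0 0 0 0 0 0;0 0 0 0 0 0 0;0 0 0 0 0 0 0;0 0 -15 0 0 0 0;0 0 -35 0 0 0 0;0 0 -40 0 0 0 0",
)

```text
clock: 31.65
ee_pos: [611.4, 100.8, 171.9]
eef_rot: [[-0.954, 0.301, -0.0], [0.301, 0.954, -0.0], [0.0, -0.0, -1.0]]
wrist_force: [0.8, 0.3, -0.2]
finger_gap: 42.7
```

Request:
apply_moves(
  rows="15 -3 -12 0 0 0 0;30 -6 0 0 0 0 0;38 -7 0 0 0 0 0;38 -7 0 0 0 0 0;28 -5 0 0 0 0 0;10 -2 0 0 0 0 0;0 0 0 0 0 0 0;0 0 0 0 0 0 0;0 0 0 0 0 0 0;0 0 0 0 0 0 0",
)

```text
clock: 32.9
ee_pos: [451.3, 120.0, 182.3]
eef_rot: [[-0.953, 0.302, 0.0], [0.302, 0.953, -0.0], [-0.0, -0.0, -1.0]]
wrist_force: [-0.0, 0.5, 0.1]
finger_gap: 42.9
```

Run:
```python
from fit import *
go(595,18,200)
Rg={'side':[(611.75,100.85),(595.6,18.24),(579.68,-64),(563.38,-146.33)],'top':[(610.09,101.54),(594.17,19.13),(578.03,-63.35),(561.94,-145.65)]}
for n in("side","top"):
    c=grab(n,4)
    for i,R in enumerate((33,27,21,15)):
        r=[fitsil(c,M[i],18,R,lo=l) for l in(5,8,11)];print(n,i+1,(np.mean([x[0] for x in r],0)-Rg[n][i]).round(2),[x[1] for x in r])
    cv2.imwrite(f"pics/d_{n}.png",c['img'])
a=np.hstack([cv2.resize(cv2.imread("pics/d_side.png")[150:300,290:440],(400,400)),cv2.resize(cv2.imread("pics/d_top.png")[90:240,310:460],(400,400))])
cv2.imwrite("pics/a6.png",a)
```

```text
at [451.3 120.  182.3] world [ 143.7 -102.    17.7] tool [-167.7  -53.9  -17.7] t 32.9 q [-0.64  0.22  0.28  2.12 -0.09  0.81  0.96]
side 1 [-0.13 -1.51] [np.float64(0.003), np.float64(0.002), np.float64(0.003)]
side 2 [-1.7  -2.19] [np.float64(0.003), np.float64(0.003), np.float64(0.003)]
side 3 [-0.78 -1.42] [np.float64(0.004), np.float64(0.004), np.float64(0.004)]
side 4 [-1.28 -2.8 ] [np.float64(0.004), np.float64(0.005), np.float64(0.004)]
top 1 [-0.42  0.59] [np.float64(0.005), np.float64(0.005), np.float64(0.006)]
top 2 [-1.46 -0.04] [np.float64(0.005), np.float64(0.006), np.float64(0.006)]
top 3 [-0.87  0.73] [np.float64(0.006), np.float64(0.006), np.float64(0.006)]
top 4 [-2.68 -1.56] [np.float64(0.005), np.float64(0.005), np.float64(0.004)][ WARN:0@36.993] global loadsave.cpp:1063 imwrite_ Unsupported depth image for selected encoder is fallbacked to CV_8U.
```

View pics/a6.png

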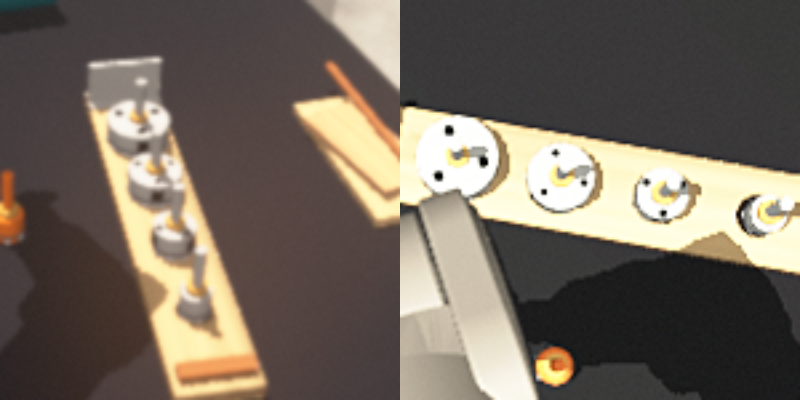

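The order is right: by camera, cutters 1 and 3 sit within about 1 mm of their marks. Cutter 4 is about 3 mm off and cutter 2 about 2 mm, so I'll re-grip and nudge those two.

Run:
```python
from fit import *
go(594.5,17.2,160)
```

```text
at [450.9 120.1 182.4] world [ 143.6 -102.9  -22.4] tool [-168.   -54.9   22.4] t 33.3 q [-0.64  0.22  0.28  2.12 -0.09  0.81  0.96]
```

Request:
apply_moves(
  rows="-15 -5 0 0 0 0 0;-30 -9.8 0 0 0 0 0;-38 -12.4 0 0 0 0 0;-38 -12.4 0 0 0 0 0;-30 -9.8 0 0 0 0 0;-13 -4.2 0 0 0 0 0;-4 -1.3 0 0 0 0 0;0 0 10 0 0 0 0;0 0 25 0 0 0 0;0 0 25 0 0 0 0",
)

```text
clock: 34.55
ee_pos: [593.5, 18.6, 121.3]
eef_rot: [[-0.954, 0.299, -0.001], [0.299, 0.954, 0.001], [0.001, 0.001, -1.0]]
wrist_force: [0.6, -0.1, -0.3]
finger_gap: 42.5
```

Request:
apply_moves(
  rows="0 0 20 0 0 0 0;0 0 10 0 0 0 0;0 0 5 0 0 0 0;0 0 0 0 0 0 0;0 0 0 0 0 0 0;0 0 0 0 0 0 0;0 0 0 0 0 0 0;0 0 0 0 0 0 0;0 0 0 0 0 0 0;0 0 0 0 0 0 0",
)

```text
clock: 35.8
ee_pos: [594.6, 17.2, 87.4]
eef_rot: [[-0.954, 0.301, -0.0], [0.301, 0.954, 0.0], [0.0, 0.0, -1.0]]
wrist_force: [0.1, 0.8, 0.3]
finger_gap: 42.3
```

Request:
apply_moves(
  rows="0 0 4 0 0 0 0;0 0 2.3 0 0 0 0;0 0 0 0 0 0 -1;0 0 0 0 0 0 -1;0 0 0 0 0 0 -1;0 0 0 0 0 0 -1;0 0 -4 0 0 0 -1;-1 1.4 0 0 0 0 -1;0 0 0 0 0 0 -1;0 0 0 0 0 0 -1",
)

```text
clock: 37.05
ee_pos: [595.8, 18.2, 84.9]
eef_rot: [[-0.954, 0.301, -0.0], [0.301, 0.954, -0.0], [0.0, -0.0, -1.0]]
wrist_force: [-0.1, -0.4, -2.6]
finger_gap: 9.1
```

Request:
apply_moves(
  rows="0 0 2 0 0 0 -1;0 0 1.7 0 0 0 -1;0 0 0 0 0 0 -1;0 0 0 0 0 0 -1;0 0 0 0 0 0 0;0 0 0 0 0 0 0;0 0 0 0 0 0 0;0 0 -15 0 0 0 0;0 0 -35 0 0 0 0;0 0 -40 0 0 0 0",
)

```text
clock: 38.3
ee_pos: [595.7, 18.1, 173.0]
eef_rot: [[-0.954, 0.301, -0.0], [0.301, 0.954, -0.0], [0.0, -0.0, -1.0]]
wrist_force: [-0.4, -0.9, 0.2]
finger_gap: 42.8
```

Run:
```python
from fit import *
go(561.4,-147.5,160);print(read_state()['finger_gap'])
```

```text
at [595.7  18.1 173. ] world [ -34.3 -165.6  -13. ] tool [ -17.2 -168.3   13. ] t 38.3 q [-0.39  0.45  0.33  1.84 -0.18  0.88  1.29]
42.77782918190757
```

Request:
apply_moves(
  rows="-1.5 -15 0 0 0 0 0;-3.1 -30 0 0 0 0 0;-4 -39 0 0 0 0 0;-4 -39 0 0 0 0 0;-3 -29 0 0 0 0 0;-1.2 -12 0 0 0 0 0;-0.4 -4.3 0 0 0 0 0;0 0 0 0 0 0 0;0 0 10 0 0 0 0;0 0 25 0 0 0 0",
)

```text
clock: 39.55
ee_pos: [562.8, -146.3, 136.4]
eef_rot: [[-0.954, 0.299, 0.002], [0.299, 0.954, 0.0], [-0.002, 0.001, -1.0]]
wrist_force: [0.1, 0.4, -0.5]
finger_gap: 42.9
```

Request:
apply_moves(
  rows="0 0 25 0 0 0 0;0 0 16 0 0 0 0;0 0 7 0 0 0 0;0 0 3 0 0 0 0;0 0 0 0 0 0 0;0 0 0 0 0 0 0;0 0 0 0 0 0 0;0 0 0 0 0 0 0;0 0 0 0 0 0 0;0 0 0 0 0 0 0",
)

```text
clock: 40.8
ee_pos: [561.6, -147.4, 85.4]
eef_rot: [[-0.954, 0.301, -0.0], [0.301, 0.954, 0.0], [0.0, 0.0, -1.0]]
wrist_force: [-0.2, 0.7, -0.3]
finger_gap: 42.5
```

Request:
apply_moves(
  rows="0 0 3 0 0 0 0;0 0 1.2 0 0 0 0;0 0 0 0 0 0 -1;0 0 0 0 0 0 -1;0 0 0 0 0 0 -1;0 0 0 0 0 0 -1;0 0 -4 0 0 0 -1;-1.1 2.4 0 0 0 0 -1;0 0 0 0 0 0 -1;0 0 0 0 0 0 -1",
)

```text
clock: 42.05
ee_pos: [563.4, -145.3, 85.1]
eef_rot: [[-0.954, 0.301, -0.0], [0.301, 0.954, 0.0], [0.0, 0.0, -1.0]]
wrist_force: [-0.4, 0.9, -0.9]
finger_gap: 8.5
```

Request:
apply_moves(
  rows="0 0 2 0 0 0 -1;0 0 1.8 0 0 0 -1;0 0 0 0 0 0 -1;0 0 0 0 0 0 -1;0 0 0 0 0 0 0;0 0 0 0 0 0 0;0 0 0 0 0 0 0;0 0 -15 0 0 0 0;0 0 -35 0 0 0 0;0 0 -40 0 0 0 0",
)

```text
clock: 43.3
ee_pos: [563.2, -145.5, 173.0]
eef_rot: [[-0.954, 0.301, -0.0], [0.301, 0.954, -0.0], [0.0, -0.0, -1.0]]
wrist_force: [-0.0, 0.3, 0.3]
finger_gap: 42.3
```

Request:
apply_moves(
  rows="10 -15 -12 0 0 0 0;15 -25 0 0 0 0 0;15 -25 0 0 0 0 0;15 -25 0 0 0 0 0;10 -15 0 0 0 0 0;0 0 0 0 0 0 0;0 0 0 0 0 0 0;0 0 0 0 0 0 0;0 0 0 0 0 0 0;0 0 0 0 0 0 0",
)

```text
clock: 44.55
ee_pos: [470.1, -225.7, 183.3]
eef_rot: [[-0.954, 0.3, -0.0], [0.3, 0.954, -0.0], [0.0, -0.0, -1.0]]
wrist_force: [0.0, -0.8, -0.1]
finger_gap: 42.3
```

Run:
```python
from fit import *
go(561.4,-147.5,160);print(read_state()['finger_gap'])
Rg={'side':[(611.75,100.85),(595.6,18.24),(579.68,-64),(563.38,-146.33)],'top':[(610.09,101.54),(594.17,19.13),(578.03,-63.35),(561.94,-145.65)]}
for n in("side","top"):
    c=grab(n,4);cv2.imwrite(f"pics/e_{n}.png",c['img'].astype(np.uint8))
    for i,R in enumerate((33,27,21,15)):
        r=[fitsil(c,M[i],18,R,lo=l) for l in(5,8,11)];print(n,i+1,(np.mean([x[0] for x in r],0)-Rg[n][i]).round(2),[float(x[1]) for x in r])
    z=cv2.imread(f"pics/{n}0.png");d=cv2.absdiff(z,c['img'].astype(np.uint8)).max(2);R=d[110:157,246:311] if n=="side" else d[139:245,98:215]
    print('drill diff',R.mean(),np.percentile(R,99))
a=np.hstack([cv2.resize(cv2.imread("pics/e_side.png")[90:310,200:420],(400,400)),cv2.resize(cv2.imread("pics/e_top.png")[90:240,310:460],(400,400))])
cv2.imwrite("pics/a7.png",a)
```

```text
at [ 470.1 -225.7  183.3] world [ 91.3  78.2 -23.3] tool [-63.6 102.1  23.3] t 44.55 q [-0.01  0.32  0.4   2.01 -0.17  0.84  1.76]
42.339976393060375
side 1 [1208.48 2323.66] [0.0, 0.0, 0.0]
side 2 [10.09 16.21] [0.0, 0.0, 0.0]
side 3 [-0.98 -1.37] [0.002, 0.002, 0.002]
side 4 [ 0.42 -0.69] [0.005, 0.005, 0.004]
drill diff 12.758428805237315 27.0
top 1 [0.04 0.52] [0.006, 0.006, 0.007]
top 2 [-0.34  0.94] [0.005, 0.005, 0.007]
top 3 [-0.85  0.71] [0.006, 0.006, 0.006]
top 4 [-0.72  0.51] [0.005, 0.005, 0.004]
drill diff 5.455571681986776 13.0
```

View pics/a7.png

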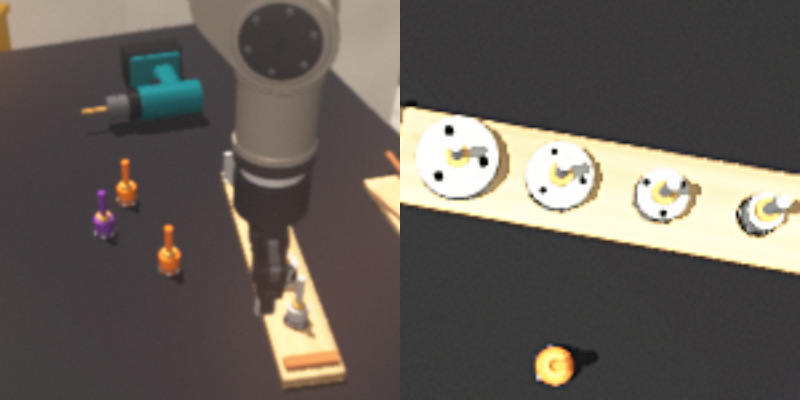

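```bash
python3 -c "
from station import *
print(sign_off())"
```

```text
the job is handed in; nothing more can be done
None
```

The four steel cutters are on the board, shank up. The widest is on mark1 next to the steel end stop, then the second, the third, and the narrowest on mark4. I handed the job in at about 45 s.

I re-gripped and nudged two cutters after the first placing. The narrowest was about 3 mm off its mark and the second about 2 mm off.

**Last checks:**
- **Top camera:** after the nudges, all four cutters are within about 1.1 mm of their mark centres.
- **Side camera:** it shows the narrowest 0.8 mm off and the third 1.7 mm off. The two cameras differ by up to about 2 mm along the row.
- **Blocked views:** the arm hid the widest and second cutters from the side camera in the last picture, so those two side fits failed. In its previous side view the widest was 1.5 mm off. The second cutter's position after its nudge rests on the top camera and the arm's own reading.
- **Drill and look-alikes:** I compared the drill with the first pictures in both views and saw no movement. The arm never went down to the orange and purple look-alikes. I didn't measure their positions, but the last side picture shows all three standing.
- **Forces:** the highest wrist force at the end of any move was about 7 N, seen while closing on a shank.

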